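# Gauge a dowel in the tapered slot and set the pointer

### The arm

A 6-joint arm with a two-finger parallel gripper is mounted at the origin on a cart in front of the work surface, level with it; the furniture and walls round the work are solid. World frame = base frame: x ahead of the robot, y to its left, z up, the work surface at z = 0. Lengths are in m, angles in degrees, forces in N, time in s.
With the tool pointing down it reaches from about 0.4 to 0.825 m from the base axis. Payload 7 kg.
Tool frame: the origin (TCP) lies at the very end of the fingers, on their centre line; the grasp point (between the pads) lies 19 mm behind it (r.grip_depth is the distance from the TCP to the grasp point, in m); z points along the fingers, y is the line along which they close (so a half turn about z gives the same grasp; the last joint's range is limited). The gripper opens to 88 mm and grips with 3 to 60 N. Pads are 19 mm wide; open, the fingers measure 130 mm over their backs; the gripper's body (78 mm by 193 mm) begins 47 mm behind the grasp point.
Start: joints at [-59.295, 20.546, 0.682, 0, -70.136, -16.507], TCP at [0.166, -0.654, 0.227] pointing down, gripper open.
Joint ranges: [-176.03, 176.03], [-82.01, 121.73], [-58.28, 71.71], [-173.87, 95.51], [-174.79, -0.11], [-173.66, 173.66]. Speed limits (degrees/s): [136.94, 136.94, 172.46, 180, 180, 180].

### API

Orientations are given as [roll, pitch, yaw] about the fixed x, y, z axes, in that order (R = Rz(yaw) Ry(pitch) Rx(roll)).
In Python, from plant import r gives the robot as it stands.
- The arm moves only by the tool play_rows, never from a script. Its argument "rows" is a list that holds one entry, the list of rows, each a list of 5 numbers: the closure, from 0 (fully open) to 1 (shut), then the shift along the tool's x, y, z each as a share of 0.5 m, from -1 to 1, then the turn about the tool's z as a share of 1.5 rad, from -1 to 1. A call has exactly 8 rows; each row is the pose to reach, as a shift and turn from the pose commanded when the call began, along the tool's axes at that moment; what a row does not reach only later rows make up. A row lasts 1/12 s, in which the tool goes at most 41.7 mm and 7.16 degrees, less where a joint would pass 70% of its speed; a pose out of reach is approached as far as the arm can. A call with a number of a shift or a turn outside -1 to 1 is refused whole. A call with a gripper value outside its range is refused whole. The fingers move at their own pace and stop on an object; "squeeze" is the grip in N (left out, the last holds). Time passes only in rows, so rows that repeat a pose let the fingers close, or fill a call up. It gives the time, the measured TCP pose, the force, the opening and the grip force at its end, in the units of the state.
- r.get_state(): the state, without advancing time (a new reading comes with each control period).
- r.capture(name): name is "scene" or "top"; returns the picture (480x640x3 uint8, red, green, blue); there is no depth.
- r.camera_info(name): a dict with "fovy" (degrees; the focal length in pixels is half the picture's height over the tangent of half this angle, whatever the lens; pixels are square), "cx", "cy" (the principal point, pixels), "k1" (the pictures are not rectified: a ray, as slopes to the right and down, at radius r is drawn at 1 + k1 r^2 times it, then the intrinsics apply), "pose" (4x4, takes a point from camera to world coordinates). Camera axes: x right, y down, z forward; pixel columns grow to the right and rows downward; lengths in m; the calibration is good to about 2 mm. A picture is of the moment at which its call begins. camera_info takes no time and is no camera call.
- r.close_job(): hands the job in; it is judged then, once.
The state is a dict: "time_s": time; "joints": joint angles; "qd": joint speeds; "joint_torque": joint torques, N m; "tcp_pos": TCP position; "eef_rot": TCP orientation; "contact_force": force on the tool from outside, world axes, zero at the start; "moment": the same for the moment, N m; "gripper_width": finger opening in m; "gripper_force": force on a finger pad.
Only numpy, scipy, OpenCV 4.12 (cv2) and the standard library are available. Lean on these libraries where they do the work, as an engineer would, in place of code of your own. Each camera call takes 0.05 s, during which the arm holds its last target. There are 200 camera calls.

### The job

Stand the wooden dowel in the wide mouth of the dowel gauge and slide it along the tapered slot until it wedges firmly between the straight rail and the slanted fence, without forcing it. Leave it wedged there, upright, and then slide the gauge's pointer gently up until its tip touches the dowel, so that the size can be read; the touch must not loosen the dowel. Leave the tools around the gauge alone.

Things in the scene. Friction and masses are not known exactly. Their poses are not given: they have to be found in the camera images.
- dowel: Loose plain wooden dowel (60 g), 22 mm in diameter and 90 mm long, standing upright on the bench at the start, both ends with a 2 mm chamfer. Gripped across the slot it may pivot in the fingers and tilt under the push; gripped along the slot it stays upright, and the fingers must stay above the rails. Origin: centre of its lower end, z along its length.
- gauge: The dowel gauge, fixed on the bench: plywood board 320 x 96 x 12 mm with two wooden rails on it, tops 42 mm above the bench, forming a slot that narrows along +x. Origin: centre of the board's underside; +x along the slot from wide mouth to narrow end, z up. The straight rail, on the -y side, has its inner face at y = -11 mm, x = -145 to +25 mm: a dowel touching it is centred on y = 0.
- slot_mouth (a point): Point on the board's top at the slot's wide mouth: x = -140, y = 0, z = 12 mm in the gauge's frame. Here the slot is 29 to 35 mm wide, from y = -11 mm (straight rail) to y = +18 to +24 mm (fence). The slanted fence on the +y side (x = -139 to +26 mm) closes in by 1 mm per 10 mm of x; it is clamped fast, at a setting that differs each time by up to 3 mm either way across the slot.
- slot_middle (a point): Point on the board's top at x = -40, y = 0, z = 12 mm in the gauge's frame. The dowel touches both sides with its axis up to 30 mm before or beyond this, to be felt: pushed on, it goes a few mm farther as the force grows. Push it along +x with 6 to 10 N (over 22 N on rail or fence is forcing it); friction then keeps it wedged when let go, and it resists a push back of some 4 N.
- pointer (a joint): Travel of the gauge's pointer slide in m: 0 at the narrow end of the board, growing as it slides along the gauge's -x towards the mouth, up to 0.092. It moves with a drag of about 1.5 N (plus 6 N per m/s) and stays where it is left.
- pointer_tip (a point): Middle of the flat end face of the pointer's steel tongue, which is 8 mm wide and 12 mm high (20 to 32 mm above the bench) and runs in the slot from the narrow side. The face meets the dowel when it is 11 mm from the dowel's axis. Axes as the gauge's: the tongue points along -x.
- pointer_knob (a point): Top centre of the black upright knob of the pointer slide, 20 mm in diameter and standing 45 mm out of a 36 x 34 mm metal carriage; its top is about 76 mm above the bench and its grip reaches down to 31 mm. It lies 108 mm behind the tip along the gauge's +x. Push or grip it to move the pointer.
- chisel_1: Bystander: chisel with a wooden handle, 281 mm long, lying on the bench to the left of the gauge. Origin: centre of its underside.
- carpenter_pencil: Bystander: red flat pencil, 165 mm, lying on the bench in front of the gauge. Origin: centre of its underside.
- pliers: Bystander: pliers with blue handles, 186 mm, lying on the bench to the right of the dowel. Origin: centre of their underside.
Mind the look-alikes: they are no part of the job. Several things have the shape of the dowel; the one meant has the colours described above.

How it is judged:
By the outcome, as a careful person would: the job done as asked, in the order asked, and still so for the second after the job is handed in, with the robot touching nothing.
It also fails if it takes over 64 s, if anything falls off the work surface, if the arm or the gripper's body presses on something with over 40 N, if the wrist force passes 120 N, or if a joint passes its speed limit or range.

## Working session

There is one attempt and no reset: what is moved stays moved. The work goes in short steps, Python scripts to look and compute and a tool call to move; the robot and the scene stay as the last step left them, time stands still between calls to the robot, and variables do not carry over. Pictures are saved under pics/ and viewed, at most 10 in all, crops included, and the job is handed in when it is done.

Besides the shell and the picture viewer there is one more tool, called after "Request:" as name(argument=value, ...) on one line, values as JSON. play_rows: Moves the arm, as the interface text tells. Its arguments: {"type":"object","properties":{"rows":{"type":"array","items":{"type":"array","items":{"type":"array","items":{"type":"number"}}}},"squeeze":{"type":"number"}},"required":["rows"]}

```bash
mkdir -p pics; ls
python3 - <<'E'
from plant import r
import cv2
for n in("scene","top"):
    im=r.capture(n); cv2.imwrite(f"pics/{n}0.png",im[:,:,::-1]); print(r.camera_info(n))
print(r.get_state(), r.grip_depth)
E
```

```text
pics
{'fovy': 56.52752321237456, 'cx': 322.85194656602664, 'cy': 237.29392642713708, 'k1': -0.04529097870527258, 'pose': array([[ 5.75747071e-01, -3.51250323e-01,  7.38334965e-01,
        -3.24586589e-01],
       [-8.17627805e-01, -2.47020858e-01,  5.20062947e-01,
        -6.64821008e-01],
       [-2.88141115e-04, -9.03107915e-01, -4.29413566e-01,
         5.43342712e-01],
       [ 0.00000000e+00,  0.00000000e+00,  0.00000000e+00,
         1.00000000e+00]])}
{'fovy': 49.62930222842254, 'cx': 325.341307950676, 'cy': 241.17033149414416, 'k1': -0.01471795548458009, 'pose': array([[ 0.00774638, -0.98173463,  0.19009765,  0.30707497],
       [-0.99982249, -0.00433888,  0.01833464, -0.08049042],
       [-0.01717494, -0.19020593, -0.98159397,  1.22958642],
       [ 0.        ,  0.        ,  0.        ,  1.        ]])}
{'time_s': 0.1, 'joints': array([-5.92962957e+01,  2.05879059e+01,  6.40107873e-01, -1.77335276e-02,
       -7.01348676e+01, -1.65064333e+01]), 'qd': array([-0.05314481, -0.09805889,  0.14839495,  0.03399171,  0.02169307,
       -0.09248153]), 'joint_torque': array([-2.25610340e-03, -5.84161985e+01,  2.93750292e+01,  7.01553404e+00,
        1.01717180e-02, -7.00911687e-05]), 'tcp_pos': array([ 0.16542066, -0.65398119,  0.22571813]), 'eef_rot': array([ 1.79916004e+02, -7.50483872e-03, -1.65808762e+02]), 'contact_force': array([-0.29023882, -0.63197774, -0.03193087]), 'moment': array([ 0.03693282, -0.0025377 , -0.01046736]), 'gripper_force': 0.0, 'gripper_width': 0.08779415567961371} 0.0188
```

View pics/scene0.png

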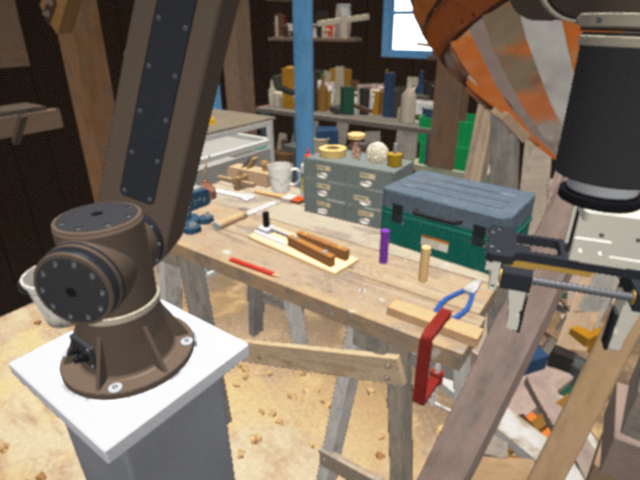

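View pics/top0.png

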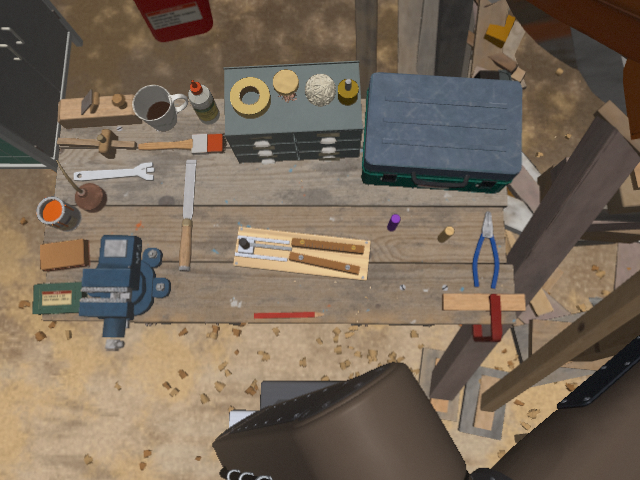

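Scene: the gauge spans about (235–370, 228–280) in the top view, with its mouth to the right and the knob at (246,243). The wooden dowel is at (447,233) and the purple look-alike at (394,222). I'll enlarge both areas to measure them.

```bash
cat > h.py <<'E'
import numpy as np,cv2
from plant import r
def K(n):
    c=r.camera_info(n); f=240/np.tan(np.radians(c['fovy']/2)); return c,f
def px2w(n,u,v,z):
    c,f=K(n); d=np.array([(u-c['cx'])/f,(v-c['cy'])/f]); s=d.copy()
    for _ in range(20): s=d/(1+c['k1']*(s@s))
    P=c['pose']; ray=P[:3,:3]@np.r_[s,1]; o=P[:3,3]
    return o+ray*(z-o[2])/ray[2]
def w2px(n,p):
    c,f=K(n); P=c['pose']; q=P[:3,:3].T@(np.asarray(p)-P[:3,3]); s=q[:2]/q[2]; s=s*(1+c['k1']*(s@s))
    return s*f+[c['cx'],c['cy']]
E
python3 - <<'E'
import cv2
t=cv2.imread("pics/top0.png")
a=cv2.resize(t[220:288,228:378],None,fx=5,fy=5,interpolation=cv2.INTER_CUBIC)
b=cv2.resize(t[210:255,375:525],None,fx=5,fy=5,interpolation=cv2.INTER_CUBIC)
import numpy as np
cv2.imwrite("pics/crop1.png",np.vstack([a,b]))
s=cv2.imread("pics/scene0.png")
cv2.imwrite("pics/crop2.png",cv2.resize(s[205:325,240:440],None,fx=4,fy=4,interpolation=cv2.INTER_CUBIC))
E
```

```text
(no output)
```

View pics/crop1.png

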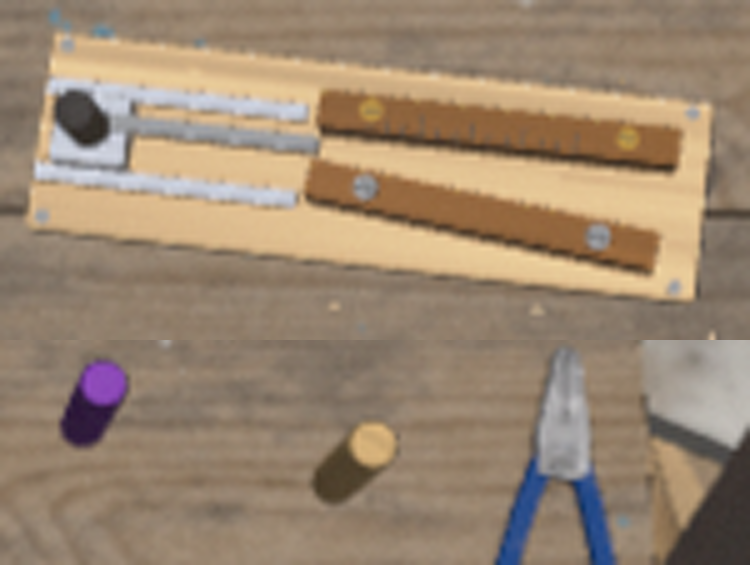

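View pics/crop2.png

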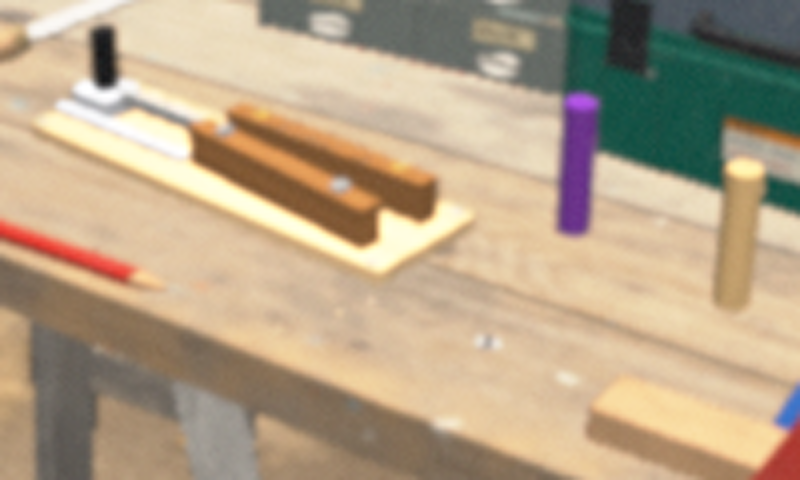

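Crop 1 shows the board corners at (55,33), (711,103), (694,299) and (28,230), the dowel top at (373,444) and the knob top at about (73,105). Crop 2 shows the dowel top at (745,168) and its base at about (733,300), with the board's near corners at (378,275) and (38,125).

```bash
cat > m.py <<'E'
from h import *
A=lambda U,V:((U+.5)/5-.5+228,(V+.5)/5-.5+220)
B=lambda U,V:((U+.5)/5-.5+375,(V-340+.5)/5-.5+210)
S=lambda U,V:((U+.5)/4-.5+240,(V+.5)/4-.5+205)
# gauge corners: model (x,y): narrow end +160, straight side -48
loc=np.array([[160,-48],[-160,-48],[-160,48],[160,48]])/1e3
W=np.array([px2w("top",*A(*p),.012)[:2] for p in [(55,33),(711,103),(694,299),(28,230)]])
print("corners",W.round(4),"sides",[np.linalg.norm(W[i]-W[i-1]).round(4) for i in range(4)])
c=W.mean(0); H=(loc.T@(W-c)); U,_,Vt=np.linalg.svd(H); R=Vt.T@U.T
yaw=np.degrees(np.arctan2(R[1,0],R[0,0])); print("gauge",c,yaw,np.linalg.det(R),"res mm",((W-c-loc@R.T)*1e3).round(1))
g=lambda p:R.T@(np.asarray(p)[:2]-c)*1e3
for n,p,z in [("dowel top",B(373,444),.09),]: print(n,px2w("top",*p,z))
print("dowel scene top",px2w("scene",*S(745,168),.09),"bot",px2w("scene",*S(733,300),.0))
print("knob",px2w("top",*A(73,105),.076),g(px2w("top",*A(73,105),.076)), "scene",g(px2w("scene",*S(103,30),.076)))
print("scene corners",px2w("scene",*S(378,275),.012),g(px2w("scene",*S(378,272),.012)),g(px2w("scene",*S(473,213),.012)),g(px2w("scene",*S(38,125),.012)))
for n,p in [("SR top inner L",(320,127)),("SR inner R",(677,160)),("SR out L",(322,90)),("SR out R",(682,128)),("F in L",(314,160)),("F in R",(660,235)),("F out L",(306,198)),("F out R",(653,265))]: print(n,g(px2w("top",*A(*p),.042)).round(1))
print("tip",g(px2w("top",*A(320,147),.032)))
E
python3 m.py
```

```text
corners [[ 0.5787  0.1517]
 [ 0.5457 -0.1639]
 [ 0.4517 -0.1551]
 [ 0.4828  0.1608]] sides [np.float64(0.0964), np.float64(0.3173), np.float64(0.0944), np.float64(0.3174)]
gauge [ 0.51471446 -0.00160972] 84.23762141297047 1.0 res mm [[ 0.2 -1. ]
 [-0.7  1.7]
 [ 0.8  0.9]
 [-0.3 -1.6]]
dowel top [ 0.55354898 -0.33627484  0.09      ]
dowel scene top [ 0.54910527 -0.33550424  0.09      ] bot [ 0.55502249 -0.33494554  0.        ]
knob [0.5309659  0.12997784 0.076     ] [132.55432186  -2.95753279] scene [126.32116466   7.32429126]
scene corners [ 0.44156987 -0.1578042   0.012     ] [-160.48500504   54.35693905] [-158.41524931  -42.28377195] [149.66948246  51.96002715]
SR top inner L [ 23.1 -10.7]
SR inner R [-143.7  -12.6]
SR out L [ 24.2 -28.2]
SR out R [-144.6  -27.9]
F in L [24.   5.1]
F in R [-139.2   23.2]
F out L [25.5 23.3]
F out R [-137.4   37.4]
tip [22.93784372 -2.93644966]
```

```bash
cat >> h.py <<'E'
GC=np.array([.5147,-.0016]); GY=84.24
def g2w(x,y): # mm
    a=np.radians(GY); return GC+np.array([[np.cos(a),-np.sin(a)],[np.sin(a),np.cos(a)]])@np.array([x,y])/1e3
def w2g(p):
    a=np.radians(GY); return np.array([[np.cos(a),np.sin(a)],[-np.sin(a),np.cos(a)]])@(np.asarray(p)[:2]-GC)*1e3
def go(x,y,z,yaw=GY+90):
    s=r.get_state(); from scipy.spatial.transform import Rotation as Rn
    R=Rn.from_euler('xyz',s['eef_rot'],degrees=True); d=R.inv().apply(np.array([x,y,z])-s['tcp_pos'])
    dy=(yaw-s['eef_rot'][2]+180)%360-180
    print("shares",(d/.5).round(4),"turn",round(-np.radians(dy)/1.5,4),"mm",(d*1e3).round(1))
E
python3 -c "
from h import *
go(.553,-.3358,.16)
print(w2g([.553,-.3358]),g2w(-140,0),g2w(-30,0),g2w(131,0))"
```

```text
shares [-0.9075  0.4267  0.1319] turn 0.2321 mm [-453.8  213.4   66. ]
[-328.6687762   -71.64750905] [ 0.50064936 -0.14089314] [ 0.51168915 -0.03144853] [0.52784738 0.12873858]
```

Request:
play_rows(rows=[[[0, -0.07, 0.03, 0, 0.05], [0, -0.14, 0.065, 0, 0.1], [0, -0.21, 0.1, 0, 0.15], [0, -0.28, 0.13, 0, 0.19], [0, -0.35, 0.165, 0, 0.23], [0, -0.42, 0.2, 0, 0.2321], [0, -0.49, 0.23, 0, 0.2321], [0, -0.56, 0.26, 0, 0.2321]]], squeeze=6)

```text
time_s: 0.77
tcp_pos: [0.4062, -0.458, 0.2265]
eef_rot: [180.0, -0.0, 174.3]
contact_force: [-0.6, -0.3, -0.3]
gripper_width: 0.0881
gripper_force: 0.0
```

```bash
python3 -c "
from h import *
go(.553,-.3358,.13)
print(r.get_state())"
```

```text
shares [-0.2677  0.2726  0.1929] turn 0.0001 mm [-133.9  136.3   96.5]
{'time_s': 0.7667, 'joints': array([-3.01793673e+01,  1.46996842e+01, -7.63593304e+00, -9.24238517e-03,
       -6.76806518e+01, -6.55657783e+01]), 'qd': array([ 42.0685038 ,   2.28060324,   3.0712173 ,   0.11908516,
        -0.64294444, -41.63649145]), 'joint_torque': array([ -4.47517902, -51.36630535,  27.87746251,   6.68278143,
        -0.14391352,   1.14777334]), 'tcp_pos': array([ 0.40616568, -0.45800671,  0.22645704]), 'eef_rot': array([ 1.79985487e+02, -1.12758671e-02,  1.74251345e+02]), 'contact_force': array([-0.55661351, -0.28694889, -0.29370238]), 'moment': array([-0.20778798, -0.12372585, -0.02948375]), 'gripper_force': 0.0, 'gripper_width': 0.08805172823677344}
```

Request:
play_rows(rows=[[[0, -0.06, 0.06, 0, 0], [0, -0.12, 0.12, 0, 0], [0, -0.17, 0.17, 0, 0], [0, -0.22, 0.22, 0, 0], [0, -0.268, 0.272, 0, 0], [0, -0.268, 0.272, 0.08, 0], [0, -0.268, 0.272, 0.15, 0], [0, -0.268, 0.272, 0.193, 0]]])

```text
time_s: 1.43
tcp_pos: [0.5509, -0.3359, 0.1261]
eef_rot: [179.9, -0.2, 174.3]
contact_force: [-0.1, 0.1, -0.2]
gripper_width: 0.0876
gripper_force: 0.0
```

Run:
```python
from h import *
go(.553,-.3358,.04)
print(r.get_state()['tcp_pos'],r.get_state()['qd'].round(1))
t=r.capture("top");s=r.capture("scene")
a=cv2.resize(t[180:280,380:520],None,fx=4,fy=4);b=cv2.resize(s[160:310,355:510],None,fx=4,fy=4)[:400]
b=cv2.resize(s[200:330,370:500],(400,400))
cv2.imwrite("pics/d1.png",np.hstack([a[:400,:400],b])[:,:,::-1])
```

```text
shares [-0.0048  0.0004  0.1721] turn 0.0007 mm [-2.4  0.2 86.1]
[ 0.55089386 -0.33593081  0.12606176] [ -0.9  12.4 -15.9   0.7  27.9   0.1]
```

View pics/d1.png

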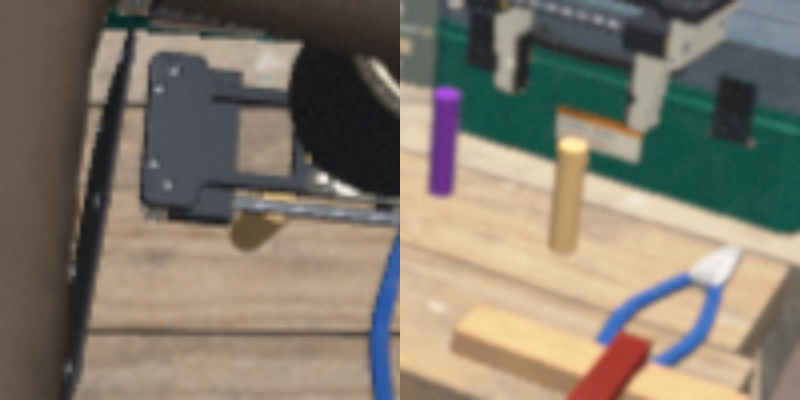

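The fingers straddle the dowel in the scene view: the fingertip midpoint is near (578,112), directly above the dowel top at (572,148). I'll descend and grip.

Request:
play_rows(rows=[[[0, 0, 0, 0.06, 0], [0, 0, 0, 0.12, 0], [0, 0, 0, 0.18, 0], [0, 0, 0, 0.18, 0], [0.5, 0, 0, 0.18, 0], [1, 0, 0, 0.18, 0], [1, 0, 0, 0.18, 0], [1, 0, 0, 0.18, 0]]], squeeze=8)

```text
time_s: 2.2
tcp_pos: [0.5535, -0.3383, 0.0426]
eef_rot: [-180.0, 0.2, 174.3]
contact_force: [-0.4, 1.1, -0.2]
gripper_width: 0.0666
gripper_force: 0.0
```

Request:
play_rows(rows=[[[1, 0, 0, 0, 0], [1, 0, 0, 0, 0], [1, 0, 0, 0, 0], [1, 0, 0, 0, 0], [1, 0, 0, 0, 0], [1, 0, 0, 0, 0], [1, 0, 0, 0, 0], [1, 0, 0, 0, 0]]])

```text
time_s: 2.87
tcp_pos: [0.552, -0.3378, 0.04]
eef_rot: [180.0, -0.0, 174.3]
contact_force: [0.6, 0.2, 0.4]
gripper_width: 0.0214
gripper_force: 8.0
```

Run:
```python
from h import *
s=r.get_state(); print(s['tcp_pos'],s['gripper_width'],s['gripper_force'],s['contact_force'],s['moment'])
go(*g2w(-165,0),.12)
```

```text
[ 0.55200482 -0.33776635  0.03996941] 0.021388102854463166 7.994219027459621 [0.55188811 0.17416606 0.37779118] [-0.0058553   0.02289225  0.04117841]
shares [ 0.1417  0.3315 -0.16  ] turn 0.0001 mm [ 70.8 165.7 -80. ]
```

Run:
```python
from h import *
go(*g2w(-130,5),.14)
```

```text
shares [ 0.1517  0.4015 -0.2   ] turn 0.0001 mm [  75.8  200.7 -100. ]
```

Request:
play_rows(rows=[[[1, 0, 0, -0.05, 0], [1, 0, 0, -0.1, 0], [1, 0, 0, -0.15, 0], [1, 0, 0, -0.2, 0], [1, 0, 0, -0.2, 0], [1, 0, 0, -0.2, 0], [1, 0, 0, -0.2, 0], [1, 0, 0, -0.2, 0]]])

```text
time_s: 3.53
tcp_pos: [0.5513, -0.3375, 0.1388]
eef_rot: [180.0, -0.1, 174.2]
contact_force: [-0.3, -0.0, -1.1]
gripper_width: 0.0218
gripper_force: 8.0
```

Request:
play_rows(rows=[[[1, 0.022, 0.06, 0, 0], [1, 0.045, 0.12, 0, 0], [1, 0.068, 0.18, 0, 0], [1, 0.09, 0.24, 0, 0], [1, 0.113, 0.3, 0, 0], [1, 0.136, 0.36, 0, 0], [1, 0.151, 0.401, 0, 0], [1, 0.151, 0.401, 0, 0]]])

```text
time_s: 4.2
tcp_pos: [0.4954, -0.1279, 0.1393]
eef_rot: [180.0, -0.1, 174.4]
contact_force: [-1.7, -0.7, 0.3]
gripper_width: 0.0219
gripper_force: 8.0
```

Request:
play_rows(rows=[[[1, 0, 0, 0.02, 0], [1, 0, 0, 0.04, 0], [1, 0, 0, 0.06, 0], [1, 0, 0, 0.06, 0], [1, 0, 0, 0.06, 0], [1, 0, 0, 0.06, 0], [1, 0, 0, 0.06, 0], [1, 0, 0, 0.06, 0]]])

```text
time_s: 4.87
tcp_pos: [0.4973, -0.131, 0.1104]
eef_rot: [180.0, 0.0, 174.2]
contact_force: [0.5, 0.6, 0.4]
gripper_width: 0.0218
gripper_force: 8.0
```

Run:
```python
from h import *
s=r.get_state(); print(s['tcp_pos'],w2g(s['tcp_pos']),s['contact_force'],s['moment'],s['gripper_width'])
t=r.capture("top");q=r.capture("scene")
for z in(.058,.11):print(z,w2px("top",[*s['tcp_pos'][:2],z]),w2px("scene",[*s['tcp_pos'][:2],z]))
a=cv2.resize(t[200:300,260:420],(640,400))[:,100:500];b=cv2.resize(q[205:305,290:390],(400,400))
cv2.imwrite("pics/d2.png",np.hstack([a,b])[:,:,::-1])
```

```text
[ 0.49732463 -0.13096401  0.11035529] [-130.45467609    4.3044435 ] [0.48251751 0.55783192 0.41783548] [ 0.0313226  -0.03053062  0.0109906 ] 0.02175537084732636
0.058 [356.89633368 257.06031509] [337.9053814  244.54217296]
0.11 [357.90778268 253.24940599] [338.2127455  225.11288029]
```

View pics/d2.png

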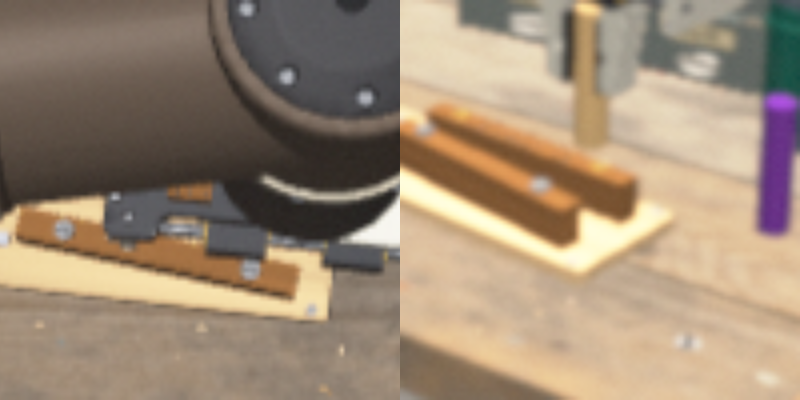

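Right half: the dowel bottom is at (592,143) in the crop, in line with the slot mouth, the fence end's top at about (578,207) and the straight rail's end top at (612,190)–(636,180). I'll cross-check the lateral alignment with the scene camera.

Run:
```python
from h import *
S=lambda U,V:((U-400+.5)/4-.5+290,(V+.5)/4-.5+205)
for n,p,z in [("dowel bot",(592,141),.0704),("fence in",(580,207),.042),("rail in",(612,190),.042),("rail out",(636,181),.042),("fence bottom out",(570,247),.012),("rail bot",(626,221),.012)]: print(n,w2g(px2w("scene",*S(*p),z)).round(1))
for n,p in [("fence in",(-139,22)),("rail in",(-145,-11)),("rail out",(-145,-29))]:
  u=w2px("scene",[*g2w(*p),.042]);print(n,(u-[290,205])*4+[400,0])
```

```text
dowel bot [-129.4    4.4]
fence in [-144.7   33.9]
rail in [-145.3    3.9]
rail out [-149.   -15.2]
fence bottom out [-137.4   34.1]
rail bot [-142.5  -14.5]
fence in [583.73570073 195.70771843]
rail in [625.20514114 179.92603513]
rail out [643.06033055 169.9975645 ]
```

Run:
```python
from h import *
def ov(n,im,x0,y0,w,h,k):
    a=cv2.resize(im[y0:y0+h,x0:x0+w],None,fx=k,fy=k,interpolation=cv2.INTER_CUBIC)
    def L(ps,z,c):
        q=[((w2px(n,[*g2w(*p),z])-[x0,y0]+.5)*k-.5) for p in ps]
        cv2.polylines(a,[np.array(q).round().astype(int)],True,c,1)
    L([(-160,-48),(160,-48),(160,48),(-160,48)],.012,(255,0,0))
    L([(-145,-11),(25,-11),(25,-29),(-145,-29)],.042,(0,255,0))
    L([(-139,22),(26,5.5),(26,23.5),(-139,40)],.042,(0,0,255))
    return a
s=cv2.imread("pics/scene0.png");t=cv2.imread("pics/top0.png")
a=ov("scene",s,240,212,130,68,6);b=ov("top",t,228,220,150,68,5)
A=np.zeros((408+340-150,780,3),np.uint8);A=np.vstack([a[110:,:750][:298],b[:300]])
cv2.imwrite("pics/ov.png",A)
```

```text
(no output)
```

View pics/ov.png

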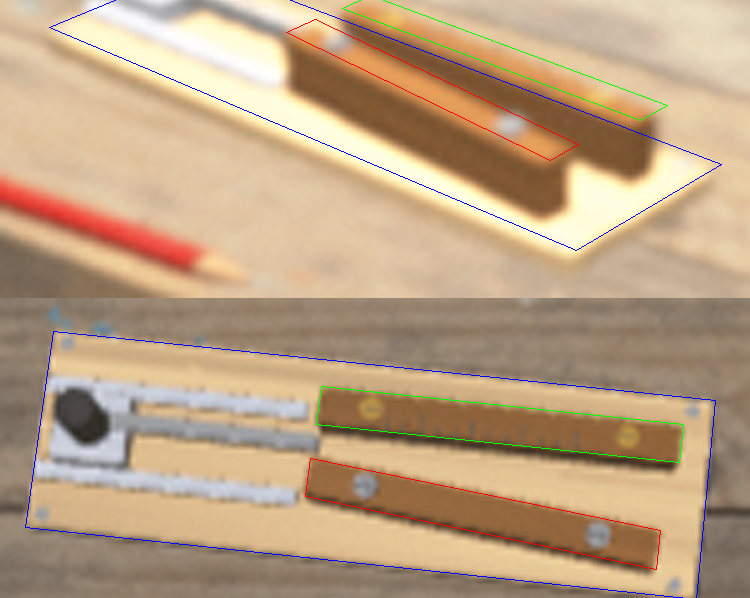

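The top-view overlay fits well. The scene view suggests the gauge sits a few mm towards +y, and the dowel's known pose gives the top camera a bias of about 1.5 mm, so I'll shift to y≈7, the middle of the clearance, and descend by feel.

Request:
play_rows(rows=[[[1, 0.006, 0, 0, 0], [1, 0.006, 0, 0.02, 0], [1, 0.006, 0, 0.035, 0], [1, 0.006, 0, 0.05, 0], [1, 0.006, 0, 0.065, 0], [1, 0.006, 0, 0.08, 0], [1, 0.006, 0, 0.096, 0], [1, 0.006, 0, 0.096, 0]]])

```text
time_s: 5.63
tcp_pos: [0.4929, -0.1304, 0.0601]
eef_rot: [-180.0, -0.2, 174.2]
contact_force: [-0.7, -0.2, -0.1]
gripper_width: 0.0216
gripper_force: 8.0
```

Request:
play_rows(rows=[[[1, 0, 0, 0.004, 0], [1, 0, 0, 0.008, 0], [1, 0, 0, 0.012, 0], [1, 0, 0, 0.016, 0], [1, 0, 0, 0.016, 0], [1, 0, 0, 0.016, 0], [1, 0, 0, 0.016, 0], [1, 0, 0, 0.016, 0]]])

```text
time_s: 6.3
tcp_pos: [0.4942, -0.1304, 0.0542]
eef_rot: [180.0, 0.0, 174.3]
contact_force: [-0.1, 0.7, -0.4]
gripper_width: 0.0218
gripper_force: 8.0
```

```bash
cat > s.py <<'E'
from h import *
s=r.get_state(); f=s['contact_force']; a=np.radians(GY)
print("t",round(s['time_s'],2),"g",w2g(s['tcp_pos']).round(2),"z",(s['tcp_pos'][2]*1e3).round(2),"F gx,gy,z",round(f[0]*np.cos(a)+f[1]*np.sin(a),2),round(-f[0]*np.sin(a)+f[1]*np.cos(a),2),f[2].round(2),"M",s['moment'].round(2),"w",(s['gripper_width']*1e3).round(2),"rot",s['eef_rot'].round(2))
E
python3 s.py
```

```text
Traceback (most recent call last):
  File "s.py", line 3, in <module>
    print("t",round(s['time_s'],2),"g",w2g(s['tcp_pos']).round(2),"z",(s['tcp_pos'][2]*1e3).round(2),"F gx,gy,z",round(f[0]*np.cos(a)+f[1]*np.sin(a),2),round(-f[0]*np.sin(a)+f[1]*np.cos(a),2),f[2].round(2),"M",s['moment'].round(2),"w",(s['gripper_width']*1e3).round(2),"rot",s['eef_rot'].round(2))
                                                                                                                                                                                                                                           ^^^^^^^^^^^^^^^^^^^^^^^^^^^^^^
AttributeError: 'float' object has no attribute 'round'
```

Request:
play_rows(rows=[[[1, 0, 0, 0.002, 0], [1, 0, 0, 0.003, 0], [1, 0, 0, 0.004, 0], [1, 0, 0, 0.005, 0], [1, 0, 0, 0.005, 0], [1, 0, 0, 0.005, 0], [1, 0, 0, 0.005, 0], [1, 0, 0, 0.005, 0]]])

```text
time_s: 6.97
tcp_pos: [0.4942, -0.1304, 0.0518]
eef_rot: [180.0, 0.0, 174.3]
contact_force: [-1.1, 1.3, 5.2]
gripper_width: 0.0215
gripper_force: 8.0
```

```bash
sed -i "s/(s\['gripper_width'\]\*1e3).round(2)/round(s['gripper_width']*1e3,2)/" s.py; python3 s.py
```

```text
t 6.97 g [-130.22    7.48] z 51.82 F gx,gy,z 1.19 1.2 5.19 M [ 0.35  0.53 -0.02] w 21.54 rot [1.8000e+02 2.0000e-02 1.7426e+02]
```

Request:
play_rows(rows=[[[1, 0, 0, -0.0008, 0], [1, -0.002, 0, -0.0008, 0], [1, -0.004, 0, -0.0008, 0], [1, -0.006, 0, -0.0008, 0], [1, -0.008, 0, -0.0008, 0], [1, -0.008, 0, -0.0008, 0], [1, -0.008, 0, -0.0008, 0], [1, -0.008, 0, -0.0008, 0]]])

```text
time_s: 7.63
tcp_pos: [0.4982, -0.1309, 0.0519]
eef_rot: [180.0, 0.0, 174.2]
contact_force: [-0.1, 0.1, 0.5]
gripper_width: 0.0218
gripper_force: 8.0
```

```bash
python3 s.py
```

```text
t 7.63 g [-130.26    3.41] z 51.86 F gx,gy,z 0.1 0.13 0.54 M [-0.08  0.12 -0.02] w 21.78 rot [1.8000e+02 2.0000e-02 1.7425e+02]
```

Request:
play_rows(rows=[[[1, -0.001, 0, 0, 0], [1, -0.002, 0, 0, 0], [1, -0.003, 0, 0, 0], [1, -0.004, 0, 0, 0], [1, -0.004, 0, 0, 0], [1, -0.004, 0, 0, 0], [1, -0.004, 0, 0, 0], [1, -0.004, 0, 0, 0]]])

```text
time_s: 8.3
tcp_pos: [0.5, -0.131, 0.052]
eef_rot: [180.0, 0.0, 174.2]
contact_force: [0.3, -1.1, 0.1]
gripper_width: 0.0217
gripper_force: 8.0
```

```bash
python3 s.py
```

```text
t 8.3 g [-130.25    1.67] z 51.96 F gx,gy,z -1.09 -0.44 0.06 M [-0.05 -0.02 -0.03] w 21.66 rot [180.     0.   174.25]
```

Request:
play_rows(rows=[[[1, -0.001, 0, 0, 0], [1, -0.002, 0, 0, 0], [1, -0.003, 0, 0, 0], [1, -0.003, 0, 0, 0], [1, -0.003, 0, 0, 0], [1, -0.003, 0, 0, 0], [1, -0.003, 0, 0, 0], [1, -0.003, 0, 0, 0]]])

```text
time_s: 8.97
tcp_pos: [0.5006, -0.1312, 0.0519]
eef_rot: [-180.0, -0.1, 174.2]
contact_force: [-4.1, 1.9, 4.3]
gripper_width: 0.0219
gripper_force: 8.0
```

```bash
python3 s.py
```

```text
t 8.97 g [-130.35    1.02] z 51.86 F gx,gy,z 1.49 4.28 4.34 M [ 0.74  1.86 -0.01] w 21.93 rot [-1.7999e+02 -8.0000e-02  1.7424e+02]
```

Request:
play_rows(rows=[[[1, 0.0028, 0, -0.0005, 0], [1, 0.0028, 0.015, -0.0005, 0], [1, 0.0028, 0.03, -0.0005, 0], [1, 0.0028, 0.045, -0.0005, 0], [1, 0.0028, 0.06, -0.0005, 0], [1, 0.0028, 0.075, -0.0005, 0], [1, 0.0028, 0.09, -0.0005, 0], [1, 0.0028, 0.09, -0.0005, 0]]])

```text
time_s: 9.63
tcp_pos: [0.5051, -0.0848, 0.0523]
eef_rot: [180.0, 0.0, 174.3]
contact_force: [-0.2, 0.4, 0.4]
gripper_width: 0.0213
gripper_force: 8.0
```

```bash
python3 s.py
```

```text
t 9.63 g [-83.72   1.16] z 52.33 F gx,gy,z 0.34 0.22 0.39 M [-0.02  0.01 -0.04] w 21.3 rot [1.7999e+02 4.0000e-02 1.7433e+02]
```

Request:
play_rows(rows=[[[1, 0, 0.004, 0, 0], [1, 0, 0.008, 0, 0], [1, 0, 0.012, 0, 0], [1, 0, 0.016, 0, 0], [1, 0, 0.02, 0, 0], [1, 0, 0.02, 0, 0], [1, 0, 0.02, 0, 0], [1, 0, 0.02, 0, 0]]])

```text
time_s: 10.3
tcp_pos: [0.5056, -0.0764, 0.0522]
eef_rot: [-180.0, -0.0, 174.2]
contact_force: [-0.2, -0.8, -1.3]
gripper_width: 0.0218
gripper_force: 8.0
```

```bash
python3 s.py
```

```text
t 10.3 g [-75.31   1.56] z 52.2 F gx,gy,z -0.77 0.1 -1.34 M [-0.01 -0.03 -0.01] w 21.83 rot [-180.     -0.    174.25]
```

Request:
play_rows(rows=[[[1, 0, 0.004, 0, 0], [1, 0, 0.008, 0, 0], [1, 0, 0.012, 0, 0], [1, 0, 0.016, 0, 0], [1, 0, 0.02, 0, 0], [1, 0, 0.02, 0, 0], [1, 0, 0.02, 0, 0], [1, 0, 0.02, 0, 0]]])

```text
time_s: 10.97
tcp_pos: [0.5066, -0.0663, 0.0522]
eef_rot: [-180.0, -0.0, 174.3]
contact_force: [0.5, 0.1, -0.8]
gripper_width: 0.0217
gripper_force: 8.0
```

```bash
python3 s.py
```

```text
t 10.97 g [-65.19   1.56] z 52.21 F gx,gy,z 0.17 -0.5 -0.78 M [ 0.02 -0.02 -0.04] w 21.68 rot [-180.     -0.    174.26]
```

Request:
play_rows(rows=[[[1, 0, 0.003, 0, 0], [1, 0, 0.006, 0, 0], [1, 0, 0.009, 0, 0], [1, 0, 0.012, 0, 0], [1, 0, 0.015, 0, 0], [1, 0, 0.015, 0, 0], [1, 0, 0.015, 0, 0], [1, 0, 0.015, 0, 0]]])

```text
time_s: 11.63
tcp_pos: [0.5073, -0.0589, 0.0522]
eef_rot: [-180.0, -0.0, 174.3]
contact_force: [0.8, 0.7, -0.4]
gripper_width: 0.0216
gripper_force: 8.0
```

```bash
python3 s.py
```

```text
t 11.63 g [-57.73   1.57] z 52.21 F gx,gy,z 0.75 -0.75 -0.44 M [-0.06  0.01  0.02] w 21.61 rot [-180.     -0.    174.25]
```

Request:
play_rows(rows=[[[1, 0, 0.002, 0, 0], [1, 0, 0.004, 0, 0], [1, 0, 0.006, 0, 0], [1, 0, 0.008, 0, 0], [1, 0, 0.01, 0, 0], [1, 0, 0.01, 0, 0], [1, 0, 0.01, 0, 0], [1, 0, 0.01, 0, 0]]])

```text
time_s: 12.3
tcp_pos: [0.5078, -0.0539, 0.0522]
eef_rot: [180.0, -0.0, 174.3]
contact_force: [0.3, -0.4, 0.1]
gripper_width: 0.0211
gripper_force: 8.0
```

```bash
python3 s.py
```

```text
t 12.3 g [-52.72   1.57] z 52.2 F gx,gy,z -0.41 -0.37 0.13 M [-0.01 -0.01  0.01] w 21.14 rot [180.    -0.   174.25]
```

Request:
play_rows(rows=[[[1, 0, 0.002, 0, 0], [1, 0, 0.004, 0, 0], [1, 0, 0.006, 0, 0], [1, 0, 0.008, 0, 0], [1, 0, 0.01, 0, 0], [1, 0, 0.01, 0, 0], [1, 0, 0.01, 0, 0], [1, 0, 0.01, 0, 0]]])

```text
time_s: 12.97
tcp_pos: [0.5086, -0.0488, 0.0523]
eef_rot: [180.0, 0.0, 174.3]
contact_force: [-0.2, -0.7, -0.8]
gripper_width: 0.0215
gripper_force: 8.0
```

```bash
python3 s.py
```

```text
t 12.97 g [-47.61   1.36] z 52.28 F gx,gy,z -0.72 0.11 -0.78 M [ 0.1  -0.3  -0.02] w 21.53 rot [1.7999e+02 2.0000e-02 1.7426e+02]
```

Request:
play_rows(rows=[[[1, 0, 0.001, 0, 0], [1, 0, 0.002, 0, 0], [1, 0, 0.003, 0, 0], [1, 0, 0.004, 0, 0], [1, 0, 0.005, 0, 0], [1, 0, 0.005, 0, 0], [1, 0, 0.005, 0, 0], [1, 0, 0.005, 0, 0]]])

```text
time_s: 13.63
tcp_pos: [0.5089, -0.0464, 0.0523]
eef_rot: [180.0, 0.0, 174.3]
contact_force: [2.4, -1.1, 0.0]
gripper_width: 0.022
gripper_force: 8.0
```

```bash
python3 s.py
```

```text
t 13.63 g [-45.13   1.32] z 52.3 F gx,gy,z -0.88 -2.48 0.01 M [-0.58 -0.96  0.01] w 22.02 rot [1.7999e+02 3.0000e-02 1.7426e+02]
```

Request:
play_rows(rows=[[[1, -0.0004, 0.001, 0, 0], [1, -0.0006, 0.002, 0, 0], [1, -0.0006, 0.003, 0, 0], [1, -0.0006, 0.004, 0, 0], [1, -0.0006, 0.004, 0, 0], [1, -0.0006, 0.004, 0, 0], [1, -0.0006, 0.004, 0, 0], [1, -0.0006, 0.004, 0, 0]]])

```text
time_s: 14.3
tcp_pos: [0.5092, -0.0445, 0.0522]
eef_rot: [180.0, 0.0, 174.3]
contact_force: [3.2, -1.4, -1.5]
gripper_width: 0.0218
gripper_force: 8.0
```

```bash
python3 s.py
```

```text
t 14.3 g [-43.19   1.18] z 52.24 F gx,gy,z -1.08 -3.37 -1.48 M [-0.65 -1.12  0.01] w 21.79 rot [1.8000e+02 1.0000e-02 1.7425e+02]
```

Request:
play_rows(rows=[[[1, -0.0005, 0, 0, 0], [1, -0.001, 0.001, 0, 0], [1, -0.001, 0.002, 0, 0], [1, -0.001, 0.003, 0, 0], [1, -0.001, 0.003, 0, 0], [1, -0.001, 0.003, 0, 0], [1, -0.001, 0.003, 0, 0], [1, -0.001, 0.003, 0, 0]]])

```text
time_s: 14.97
tcp_pos: [0.5096, -0.0431, 0.0521]
eef_rot: [-180.0, -0.0, 174.2]
contact_force: [1.8, -1.7, -0.9]
gripper_width: 0.0215
gripper_force: 8.0
```

```bash
python3 s.py
```

```text
t 14.97 g [-41.76   0.9 ] z 52.14 F gx,gy,z -1.49 -1.94 -0.93 M [-0.67 -0.72  0.07] w 21.5 rot [-1.8000e+02 -2.0000e-02  1.7425e+02]
```

Request:
play_rows(rows=[[[1, -0.0004, 0.001, 0, 0], [1, -0.0006, 0.002, 0, 0], [1, -0.0006, 0.003, 0, 0], [1, -0.0006, 0.004, 0, 0], [1, -0.0006, 0.004, 0, 0], [1, -0.0006, 0.004, 0, 0], [1, -0.0006, 0.004, 0, 0], [1, -0.0006, 0.004, 0, 0]]])

```text
time_s: 15.63
tcp_pos: [0.5098, -0.0414, 0.0521]
eef_rot: [-180.0, -0.0, 174.2]
contact_force: [0.8, -5.0, 0.0]
gripper_width: 0.0218
gripper_force: 8.0
```

```bash
python3 s.py
```

```text
t 15.63 g [-40.08   0.86] z 52.1 F gx,gy,z -4.93 -1.26 0.05 M [-2.07 -0.22  0.07] w 21.85 rot [-1.7997e+02 -5.0000e-02  1.7424e+02]
```

Request:
play_rows(rows=[[[1, 0, 0.0005, 0, 0], [1, 0, 0.001, 0, 0], [1, 0, 0.0015, 0, 0], [1, 0, 0.002, 0, 0], [1, 0, 0.002, 0, 0], [1, 0, 0.002, 0, 0], [1, 0, 0.002, 0, 0], [1, 0, 0.002, 0, 0]]])

```text
time_s: 16.3
tcp_pos: [0.5097, -0.0406, 0.0521]
eef_rot: [-180.0, -0.1, 174.2]
contact_force: [0.4, -5.5, -0.2]
gripper_width: 0.0218
gripper_force: 8.0
```

```bash
python3 s.py
```

```text
t 16.3 g [-39.28   1.03] z 52.08 F gx,gy,z -5.41 -0.9 -0.17 M [-2.45 -0.21 -0.08] w 21.78 rot [-1.7996e+02 -7.0000e-02  1.7424e+02]
```

Request:
play_rows(rows=[[[1, 0, 0.0005, 0, 0], [1, 0, 0.001, 0, 0], [1, 0, 0.0015, 0, 0], [1, 0, 0.002, 0, 0], [1, 0, 0.0025, 0, 0], [1, 0, 0.0025, 0, 0], [1, 0, 0.0025, 0, 0], [1, 0, 0.0025, 0, 0]]])

```text
time_s: 16.97
tcp_pos: [0.5097, -0.0397, 0.0521]
eef_rot: [-179.9, -0.1, 174.2]
contact_force: [-0.3, -8.3, 0.7]
gripper_width: 0.0219
gripper_force: 8.0
```

```bash
python3 s.py
```

```text
t 16.97 g [-38.4    1.19] z 52.08 F gx,gy,z -8.24 -0.54 0.69 M [-3.17 -0.07 -0.02] w 21.85 rot [-1.7993e+02 -9.0000e-02  1.7425e+02]
```

Request:
play_rows(rows=[[[1, 0, -0.0005, 0, 0], [1, 0, -0.001, 0, 0], [1, 0, -0.0015, 0, 0], [1, 0, -0.002, 0, 0], [1, 0, -0.002, 0, 0], [1, 0, -0.002, 0, 0], [1, 0, -0.002, 0, 0], [1, 0, -0.002, 0, 0]]])

```text
time_s: 17.63
tcp_pos: [0.5098, -0.04, 0.0521]
eef_rot: [-180.0, -0.1, 174.2]
contact_force: [-1.7, -5.0, 0.3]
gripper_width: 0.0217
gripper_force: 8.0
```

```bash
python3 s.py
```

```text
t 17.63 g [-38.69   0.99] z 52.07 F gx,gy,z -5.18 1.2 0.29 M [-1.86  0.78  0.06] w 21.68 rot [-1.7998e+02 -6.0000e-02  1.7424e+02]
```

Request:
play_rows(rows=[[[1, 0.0002, -0.0005, 0, 0], [1, 0.0004, -0.001, 0, 0], [1, 0.0004, -0.0015, 0, 0], [1, 0.0004, -0.0025, 0, 0], [1, 0.0004, -0.0025, 0, 0], [1, 0.0004, -0.0025, 0, 0], [1, 0.0004, -0.0025, 0, 0], [1, 0.0004, -0.0025, 0, 0]]])

```text
time_s: 18.3
tcp_pos: [0.51, -0.0405, 0.0521]
eef_rot: [180.0, -0.0, 174.2]
contact_force: [-3.5, 3.9, -0.5]
gripper_width: 0.0218
gripper_force: 8.0
```

```bash
python3 s.py
```

```text
t 18.3 g [-39.23   0.81] z 52.09 F gx,gy,z 3.49 3.84 -0.51 M [ 1.43  1.44 -0.02] w 21.8 rot [ 1.7996e+02 -1.0000e-02  1.7425e+02]
```

Request:
play_rows(rows=[[[1, 0.0004, 0.001, 0, 0], [1, 0.0004, 0.002, 0, 0], [1, 0.0004, 0.003, 0, 0], [1, 0.0004, 0.004, 0, 0], [1, 0.0004, 0.0045, 0, 0], [1, 0.0004, 0.0045, 0, 0], [1, 0.0004, 0.0045, 0, 0], [1, 0.0004, 0.0045, 0, 0]]])

```text
time_s: 18.97
tcp_pos: [0.5098, -0.0398, 0.0521]
eef_rot: [-179.9, -0.0, 174.2]
contact_force: [-1.2, -7.4, -0.8]
gripper_width: 0.0217
gripper_force: 8.0
```

```bash
python3 s.py
```

```text
t 18.97 g [-38.54   1.04] z 52.11 F gx,gy,z -7.44 0.44 -0.78 M [-2.7   0.43 -0.02] w 21.7 rot [-1.7992e+02 -4.0000e-02  1.7425e+02]
```

Request:
play_rows(rows=[[[1, 0, 0.0006, 0, 0], [1, 0, 0.0008, 0, 0], [1, 0, 0.0008, 0, 0], [1, 0, 0.0008, 0, 0], [1, 0, -0.0005, 0, 0], [1, 0, -0.0015, 0, 0], [1, 0, -0.0025, 0, 0], [1, 0, -0.0025, 0, 0]]])

```text
time_s: 19.63
tcp_pos: [0.5099, -0.0401, 0.0521]
eef_rot: [180.0, -0.0, 174.2]
contact_force: [-2.1, -1.4, -1.3]
gripper_width: 0.0218
gripper_force: 8.0
```

```bash
python3 s.py
```

```text
t 19.63 g [-38.78   0.91] z 52.13 F gx,gy,z -1.57 1.92 -1.26 M [-0.89  0.71 -0.06] w 21.81 rot [ 1.8000e+02 -1.0000e-02  1.7424e+02]
```

Request:
play_rows(rows=[[[0.7, 0, 0, 0, 0], [0.5, 0, 0, 0, 0], [0.3, 0, 0, 0, 0], [0.3, 0, 0, 0, 0], [0.3, 0, 0, 0, 0], [0.3, 0, 0, 0, 0], [0.3, 0, 0, 0, 0], [0.3, 0, 0, 0, 0]]])

```text
time_s: 20.3
tcp_pos: [0.51, -0.04, 0.0522]
eef_rot: [180.0, 0.0, 174.3]
contact_force: [-0.2, 0.2, -0.9]
gripper_width: 0.0605
gripper_force: 0.0
```

Request:
play_rows(rows=[[[0.3, 0, 0, -0.02, 0], [0.3, 0, 0, -0.06, 0], [0.3, 0, 0, -0.1, 0], [0.3, 0, 0, -0.15, 0], [0.3, 0, 0, -0.2, 0], [0.3, 0, 0, -0.2, 0], [0.3, 0, 0, -0.2, 0], [0.3, 0, 0, -0.2, 0]]])

```text
time_s: 20.97
tcp_pos: [0.5097, -0.04, 0.1525]
eef_rot: [180.0, 0.0, 174.2]
contact_force: [-0.7, 0.5, 0.3]
gripper_width: 0.0611
gripper_force: 0.0
```

```bash
python3 s.py
python3 - <<'E'
from h import *
go(*g2w(126,1.2),.15)
t=r.capture("top");q=r.capture("scene")
a=cv2.resize(t[200:300,200:400],None,fx=4,fy=4);b=cv2.resize(q[195:285,240:370],None,fx=5,fy=5)
A=np.zeros((600,800,3),np.uint8);A[:250]=a[80:330];A[250:600,:650]=b[60:410]
cv2.imwrite("pics/d3.png",A[:,:,::-1])
E
```

```text
t 20.97 g [-38.74   1.1 ] z 152.51 F gx,gy,z 0.38 0.77 0.3 M [0.01 0.07 0.04] w 61.08 rot [1.7997e+02 2.0000e-02 1.7424e+02]
shares [2.000e-04 3.295e-01 5.200e-03] turn -0.0 mm [1.000e-01 1.647e+02 2.600e+00]
```

View pics/d3.png

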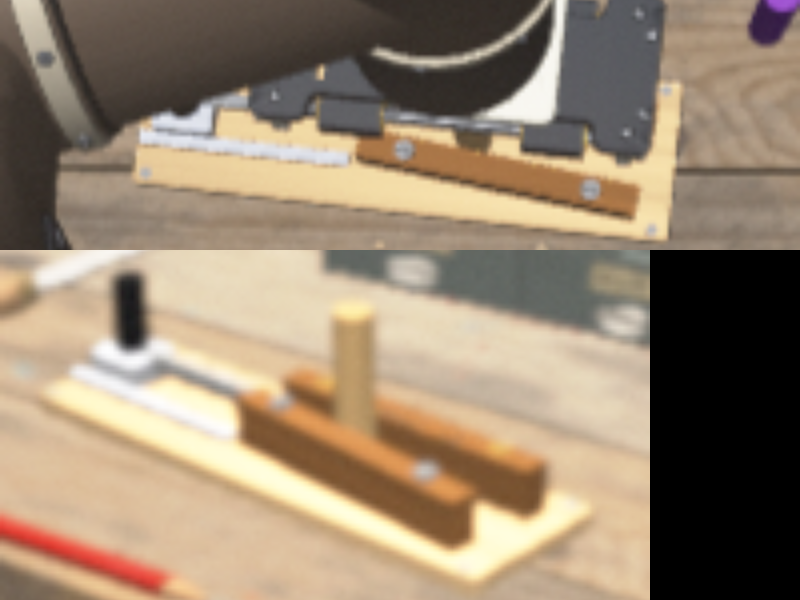

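The scene view shows the dowel upright between the rails, with its top at (352,312) in the crop. The pointer's still at the narrow end, knob top (130,278). Next I'll move over the knob.

Request:
play_rows(rows=[[[0.5, 0, 0.06, 0, 0], [0.5, 0, 0.12, 0, 0], [0.5, 0, 0.18, 0, 0], [0.5, 0, 0.24, 0, 0], [0.5, 0, 0.3, 0, 0], [0.5, 0, 0.34, 0, 0], [0.5, 0, 0.34, 0, 0], [0.5, 0, 0.34, 0, 0]]])

```text
time_s: 21.73
tcp_pos: [0.5264, 0.1298, 0.151]
eef_rot: [-179.9, -0.1, 174.4]
contact_force: [-0.2, 0.7, -0.7]
gripper_width: 0.0437
gripper_force: 0.0
```

Request:
play_rows(rows=[[[0.5, 0, 0, 0.04, 0], [0.5, 0, 0, 0.08, 0], [0.5, 0, 0, 0.11, 0], [0.5, 0, 0, 0.13, 0], [0.5, 0, 0, 0.13, 0], [0.5, 0, 0, 0.13, 0], [0.5, 0, 0, 0.13, 0], [0.5, 0, 0, 0.13, 0]]])

```text
time_s: 22.4
tcp_pos: [0.5276, 0.1292, 0.0882]
eef_rot: [179.9, 0.1, 174.2]
contact_force: [-0.3, 0.8, 1.1]
gripper_width: 0.0438
gripper_force: 0.0
```

```bash
python3 s.py
python3 - <<'E'
from h import *
t=r.capture("top");q=r.capture("scene")
b=cv2.resize(q[195:285,240:370],None,fx=6,fy=6)
cv2.imwrite("pics/d4.png",b[:,:,::-1])
E
```

```text
t 22.4 g [131.46   0.28] z 88.21 F gx,gy,z 0.74 0.43 1.07 M [-0.04 -0.02  0.02] w 43.83 rot [1.7995e+02 8.0000e-02 1.7424e+02]
```

View pics/d4.png

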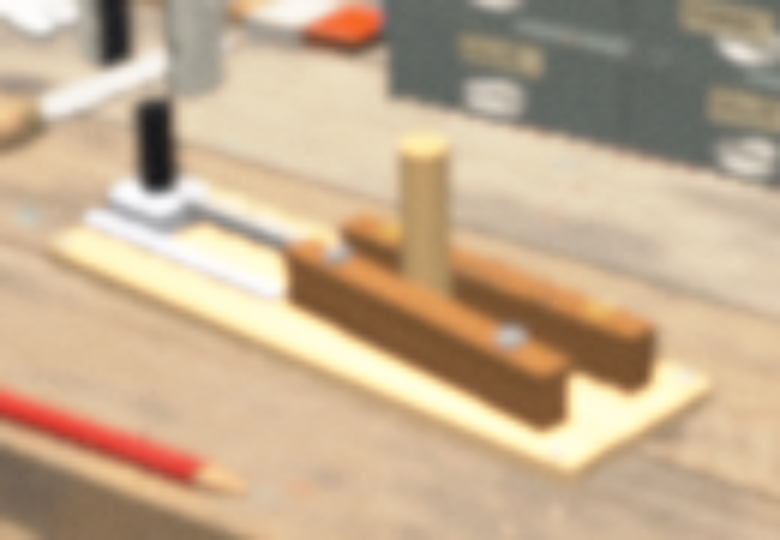

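The fingers straddle the knob: their tip midpoint is at about (152,76), just above the knob top at (157,103). I'll descend and slide the pointer.

Request:
play_rows(rows=[[[0.5, 0, 0, 0.02, 0], [0.5, 0, 0, 0.04, 0], [0.5, 0, 0, 0.06, 0], [0.5, 0, 0, 0.07, 0], [0.5, 0, 0, 0.07, 0], [0.5, 0, 0, 0.07, 0], [0.5, 0, 0, 0.07, 0], [0.5, 0, 0, 0.07, 0]]])

```text
time_s: 23.17
tcp_pos: [0.5273, 0.1292, 0.0525]
eef_rot: [180.0, 0.0, 174.3]
contact_force: [-0.9, -0.7, 0.3]
gripper_width: 0.0437
gripper_force: 0.0
```

```bash
python3 s.py
```

```text
t 23.17 g [131.43   0.63] z 52.5 F gx,gy,z -0.78 0.79 0.34 M [-0.01  0.   -0.04] w 43.69 rot [1.7999e+02 2.0000e-02 1.7426e+02]
```

Request:
play_rows(rows=[[[0.5, 0, -0.01, 0, 0], [0.5, 0, -0.02, 0, 0], [0.5, 0, -0.03, 0, 0], [0.5, 0, -0.04, 0, 0], [0.5, 0, -0.05, 0, 0], [0.5, 0, -0.06, 0, 0], [0.5, 0, -0.06, 0, 0], [0.5, 0, -0.06, 0, 0]]])

```text
time_s: 23.83
tcp_pos: [0.5239, 0.0987, 0.0522]
eef_rot: [-180.0, -0.0, 174.2]
contact_force: [0.1, -0.5, 0.0]
gripper_width: 0.0439
gripper_force: 0.0
```

```bash
python3 s.py
```

```text
t 23.83 g [100.67   0.92] z 52.22 F gx,gy,z -0.46 -0.15 0.04 M [-0.01 -0.01 -0.07] w 43.89 rot [-1.7998e+02 -1.0000e-02  1.7421e+02]
```

Request:
play_rows(rows=[[[0.5, 0, -0.005, 0, 0], [0.5, 0, -0.01, 0, 0], [0.5, 0, -0.015, 0, 0], [0.5, 0, -0.02, 0, 0], [0.5, 0, -0.025, 0, 0], [0.5, 0, -0.03, 0, 0], [0.5, 0, -0.035, 0, 0], [0.5, 0, -0.04, 0, 0]]])

```text
time_s: 24.5
tcp_pos: [0.5219, 0.0791, 0.0522]
eef_rot: [180.0, -0.0, 174.2]
contact_force: [-0.0, 1.4, 0.1]
gripper_width: 0.0439
gripper_force: 0.8
```

```bash
python3 s.py;  python3 - <<'E'
from h import *
q=r.capture("scene")
b=cv2.resize(q[195:285,240:370],None,fx=6,fy=6)
cv2.imwrite("pics/d5.png",b[:,:,::-1])
E
```

```text
t 24.5 g [81.    0.89] z 52.21 F gx,gy,z 1.42 0.17 0.08 M [ 0.57  0.05 -0.01] w 43.9 rot [180.    -0.   174.25]
```

View pics/d5.png

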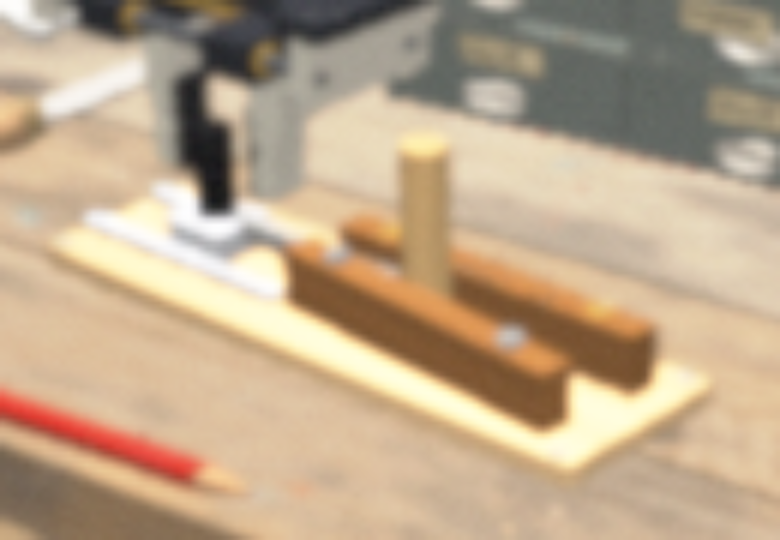

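The pointer moves with the finger at a drag of about 1.4 N. Its carriage has moved to (215,225) and the dowel is still upright. I'll continue gently.

Request:
play_rows(rows=[[[0.5, 0, -0.002, 0, 0], [0.5, 0, -0.004, 0, 0], [0.5, 0, -0.006, 0, 0], [0.5, 0, -0.008, 0, 0], [0.5, 0, -0.01, 0, 0], [0.5, 0, -0.012, 0, 0], [0.5, 0, -0.014, 0, 0], [0.5, 0, -0.016, 0, 0]]])

```text
time_s: 25.22
tcp_pos: [0.5211, 0.0713, 0.0522]
eef_rot: [-180.0, -0.0, 174.2]
contact_force: [-0.4, 2.0, 0.0]
gripper_width: 0.0444
gripper_force: 0.8
```

```bash
python3 s.py
```

```text
t 25.22 g [73.17  0.93] z 52.2 F gx,gy,z 1.94 0.62 0.0 M [0.61 0.17 0.01] w 44.39 rot [-180.     -0.    174.25]
```

Request:
play_rows(rows=[[[0.5, 0, -0.0004, 0, 0], [0.5, 0, -0.0008, 0, 0], [0.5, 0, -0.0012, 0, 0], [0.5, 0, -0.0016, 0, 0], [0.5, 0, -0.002, 0, 0], [0.5, 0, -0.0024, 0, 0], [0.5, 0, -0.0028, 0, 0], [0.5, 0, -0.003, 0, 0]]])

```text
time_s: 25.88
tcp_pos: [0.521, 0.0699, 0.0522]
eef_rot: [-180.0, -0.0, 174.2]
contact_force: [-0.8, 1.3, 0.2]
gripper_width: 0.0435
gripper_force: 0.8
```

```bash
python3 s.py
```

```text
t 25.88 g [71.72  0.93] z 52.18 F gx,gy,z 1.25 0.92 0.16 M [ 0.55  0.37 -0.  ] w 43.51 rot [-1.8000e+02 -1.0000e-02  1.7425e+02]
```

Request:
play_rows(rows=[[[0.5, 0, -0.0003, 0, 0], [0.5, 0, -0.0006, 0, 0], [0.5, 0, -0.0009, 0, 0], [0.5, 0, -0.0012, 0, 0], [0.5, 0, -0.0015, 0, 0], [0.5, 0, -0.0016, 0, 0], [0.5, 0, -0.0016, 0, 0], [0.5, 0, -0.0016, 0, 0]]])

```text
time_s: 26.55
tcp_pos: [0.5209, 0.0691, 0.0522]
eef_rot: [-180.0, -0.0, 174.2]
contact_force: [-0.5, 1.1, 0.1]
gripper_width: 0.0442
gripper_force: 0.7
```

Request:
play_rows(rows=[[[0.5, 0, -0.0003, 0, 0], [0.5, 0, -0.0006, 0, 0], [0.5, 0, -0.0009, 0, 0], [0.5, 0, -0.0012, 0, 0], [0.5, 0, -0.0014, 0, 0], [0.5, 0, -0.0014, 0, 0], [0.5, 0, -0.0014, 0, 0], [0.5, 0, -0.0014, 0, 0]]])

```text
time_s: 27.22
tcp_pos: [0.5209, 0.0684, 0.0522]
eef_rot: [-180.0, -0.0, 174.3]
contact_force: [-0.4, 1.9, -0.4]
gripper_width: 0.0433
gripper_force: 0.6
```

```bash
python3 s.py
```

```text
t 27.22 g [70.23  0.88] z 52.21 F gx,gy,z 1.81 0.62 -0.4 M [0.46 0.26 0.04] w 43.31 rot [-180.     -0.    174.25]
```

Request:
play_rows(rows=[[[0.5, 0, -0.0003, 0, 0], [0.5, 0, -0.0006, 0, 0], [0.5, 0, -0.0009, 0, 0], [0.5, 0, -0.0012, 0, 0], [0.5, 0, -0.0014, 0, 0], [0.5, 0, -0.0014, 0, 0], [0.5, 0, -0.0014, 0, 0], [0.5, 0, -0.0014, 0, 0]]])

```text
time_s: 27.88
tcp_pos: [0.5208, 0.0677, 0.0522]
eef_rot: [-180.0, 0.0, 174.3]
contact_force: [-1.3, 2.5, 0.2]
gripper_width: 0.0438
gripper_force: 0.7
```

```bash
python3 s.py
```

```text
t 27.88 g [69.57  0.85] z 52.21 F gx,gy,z 2.37 1.53 0.23 M [0.51 0.31 0.  ] w 43.82 rot [-180.      0.    174.25]
```

Request:
play_rows(rows=[[[0.5, 0, -0.0003, 0, 0], [0.5, 0, -0.0006, 0, 0], [0.5, 0, -0.0009, 0, 0], [0.5, 0, -0.0012, 0, 0], [0.5, 0, -0.0014, 0, 0], [0.5, 0, -0.0014, 0, 0], [0.5, 0, -0.0014, 0, 0], [0.5, 0, -0.0014, 0, 0]]])

```text
time_s: 28.55
tcp_pos: [0.5207, 0.067, 0.0522]
eef_rot: [-180.0, -0.0, 174.2]
contact_force: [-0.9, 0.5, -0.8]
gripper_width: 0.0437
gripper_force: 0.7
```

```bash
python3 s.py
```

```text
t 28.55 g [68.82  0.88] z 52.21 F gx,gy,z 0.38 0.9 -0.76 M [0.52 0.29 0.02] w 43.68 rot [-180.     -0.    174.25]
```

Request:
play_rows(rows=[[[0.5, 0, -0.0003, 0, 0], [0.5, 0, -0.0006, 0, 0], [0.5, 0, -0.0009, 0, 0], [0.5, 0, -0.0012, 0, 0], [0.5, 0, -0.0012, 0, 0], [0.5, 0, -0.0012, 0, 0], [0.5, 0, -0.0012, 0, 0], [0.5, 0, -0.0012, 0, 0]]])

```text
time_s: 29.22
tcp_pos: [0.5207, 0.0664, 0.0522]
eef_rot: [180.0, 0.0, 174.2]
contact_force: [-0.2, 1.6, -0.8]
gripper_width: 0.044
gripper_force: 0.6
```

```bash
python3 s.py
```

```text
t 29.22 g [68.26  0.85] z 52.24 F gx,gy,z 1.58 0.38 -0.78 M [ 0.48  0.35 -0.01] w 44.02 rot [180.     0.   174.25]
```

Request:
play_rows(rows=[[[0.5, 0, -0.0003, 0, 0], [0.5, 0, -0.0006, 0, 0], [0.5, 0, -0.0009, 0, 0], [0.5, 0, -0.0012, 0, 0], [0.5, 0, -0.0012, 0, 0], [0.5, 0, -0.0012, 0, 0], [0.5, 0, -0.0012, 0, 0], [0.5, 0, -0.0012, 0, 0]]])

```text
time_s: 29.88
tcp_pos: [0.5206, 0.0659, 0.0522]
eef_rot: [180.0, 0.0, 174.3]
contact_force: [-1.0, 2.6, -0.4]
gripper_width: 0.0436
gripper_force: 1.3
```

```bash
python3 s.py
```

```text
t 29.88 g [67.74  0.87] z 52.21 F gx,gy,z 2.52 1.24 -0.4 M [ 1.02  0.43 -0.01] w 43.63 rot [179.99   0.   174.25]
```

Contact: the push went from about 1.4 to 2.6 N at TCP x≈67.8, where 68 was predicted. I'll back off the knob and lift.

Request:
play_rows(rows=[[[0.5, 0, 0.004, 0, 0], [0.5, 0, 0.012, 0, 0], [0.5, 0, 0.024, 0, 0], [0.5, 0, 0.024, 0, 0], [0.5, 0, 0.024, 0, 0], [0.5, 0, 0.024, -0.03, 0], [0.5, 0, 0.024, -0.07, 0], [0.5, 0, 0.024, -0.12, 0]]])

```text
time_s: 30.55
tcp_pos: [0.5208, 0.0772, 0.1117]
eef_rot: [-179.9, -0.2, 174.2]
contact_force: [0.9, 1.3, 0.2]
gripper_width: 0.0437
gripper_force: 0.0
```

Request:
play_rows(rows=[[[0.5, 0, 0, -0.05, 0], [0.5, 0, 0, -0.1, 0], [0.5, 0, 0, -0.15, 0], [0.5, 0, 0, -0.15, 0], [0.5, 0, 0, -0.15, 0], [0.5, 0, 0, -0.15, 0], [0.5, 0, 0, -0.15, 0], [0.5, 0, 0, -0.15, 0]]])

```text
time_s: 31.22
tcp_pos: [0.5212, 0.0775, 0.1861]
eef_rot: [-179.9, -0.1, 174.2]
contact_force: [0.2, 0.2, -0.2]
gripper_width: 0.0437
gripper_force: 0.0
```

```bash
python3 s.py
python3 - <<'E'
from h import *
q=cv2.cvtColor(r.capture("scene"),cv2.COLOR_RGB2BGR)
now=cv2.resize(q[195:285,240:370],None,fx=6,fy=6)
old=cv2.imread("pics/d5.png"); d4=cv2.imread("pics/d4.png")
# dowel shift vs the pictures before and during the pointer's travel
T=d4[130:220,385:465]
for n,i in(("d5",old),("now",now)):
    m=cv2.matchTemplate(i[110:260,340:520],T,cv2.TM_CCOEFF_NORMED); _,v,_,l=cv2.minMaxLoc(m); print(n,v,np.array(l)+[340,110]-[385,130])
# knob top: darkest blob
g=cv2.cvtColor(now,cv2.COLOR_BGR2GRAY); k=(g<45).astype(np.uint8); n,_,st,c=cv2.connectedComponentsWithStats(k)
for i in range(1,n):
    if st[i,4]>300: print(st[i],c[i].round(0))
for x in (80,131): print("knob px expected",x,((w2px("scene",[*g2w(x,1.2),.055])-[240,195]+.5)*6-.5).round(0))
E
```

```text
t 31.22 g [79.32  1.43] z 186.13 F gx,gy,z 0.17 -0.14 -0.2 M [-0.02 -0.02  0.02] w 43.73 rot [-1.7994e+02 -1.0000e-01  1.7425e+02]
d5 0.9991878867149353 [0 0]
now 0.999079704284668 [0 0]
[ 223  139   23   76 1450] [234. 175.]
knob px expected 80 [236. 169.]
knob px expected 131 [160. 141.]
```

```bash
python3 -c "
from plant import r
print(r.close_job())"
```

```text
the job is handed in; nothing more can be done
None
```

The dowel is wedged upright in the slot (pushed in with about 8 N), the pointer tip rests against it with a light touch of about 1 N that left it unmoved in the camera check, and the job was handed in at about 31 s.

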